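Index the rotor's capped arm to the dial indicator

TASK

Keep the gripper's fingers together and, with the fingertip against the side of an arm of the four-armed rotor, push the rotor round steadily (no flicking) until its red-capped arm points straight at the stylus of the dial indicator, then move clear. Do not take an arm between the fingers or lift the rotor off its spindle, do not touch the indicator, and leave the brass weight, the yellow handle and the blue rack where they are.

Things in the scene. Friction and masses are not known exactly. Their poses are not given: they have to be found in the camera images.
- axis (a point): Fixed point on the rotor's vertical turning axis, level with the flat tops of its arms (93 mm above the bench). x is level and points from the axis to the dial indicator, z up. It belongs to the dark steel spindle stand fixed to the bench: round base 170 mm across and 20 mm high, column 60 mm across, spindle end 18 mm across (top at 110 mm); between two arms there is nothing above that base.
- rotor_top (a point): The same point on the axis, but turning with the rotor: x along the red-capped arm, z up. The rotor is an aluminium cross of 4 arms at 90 degrees, hub 72 mm across (top at 99 mm). Arms: straight bars 26 mm wide with flat upright sides, ending 115 mm from the axis, underside 65 and top 93 mm above the bench, each with a steel stub on top (18 mm across, 7 high, 98 mm from the axis).
- red_cap (a point): Centre of the top of the anodised red cap (25 mm across, 17 mm high, top 110 mm above the bench) which sits fast on the stub of one rotor arm, 98 mm from the axis. The other three arms have no cap.
- rotor (a joint): Angle of the rotor in rad, growing anticlockwise seen from above; 0 or 6.28 (2 pi) when the red-capped arm points exactly at the stylus. Starts anywhere between, and turns both ways (limits -6.5 and 12.8) against a steady friction of about 0.25 N m (3.5 N of push 70 mm from the axis); stays where it is left.
- rotor_lift (a joint): How far the rotor is lifted off its spindle shoulder, in m (0 resting; up to 0.03). Nothing but the rotor's weight (about 0.95 kg) keeps it down.
- stylus (a point): Tip of the dial indicator's stylus, 125 mm from the turning axis and 80 mm above the bench; it looks level at the axis, 10 mm beyond the ends of the rotor's arms.
- indicator: Steel dial indicator on a grey magnetic base, fixed to the stand. Origin: foot of the rotor's axis on the bench; x points from there to the indicator. Along x: stylus and stem 125 to 144 mm, round dial (48 mm across, face up, top at 90 mm) centred at 167, post (20 mm across, top at 104 mm) at 207, base block 182 to 242 (50 mm wide, top at 65 mm).
- weight: Brass balance weight, loose upright cylinder 32 mm across, 45 mm high; origin at the centre of its underside.
- handle: Yellow plastic rotor lifting handle, loose, lying flat in a T: cross bar 104 mm along its y, stem to 72 mm along its x, 24 mm high; origin under the middle of the cross bar.
- rack: Blue enamelled steel rack, loose, 80 mm (x) by 180 mm (y), 62 mm high, four angled slots of which three hold red caps fixed in it; origin at the centre of its underside.

How it is judged (in metres and radians):
On the way, in this order (a step that is already met when the one before it is completed fails the run):
1. a fingertip pushes against the rotor (contact force between the fingers and rotor above 0.5 N), for 0.05 s.
2. the red-capped arm points at the stylus (y of red_cap in the frame of axis between -0.01 and 0.01 m and x of red_cap in the frame of axis above 0.08 m), for 0.2 s.
At the end, for the whole second after the job is handed in: The rotor is at rest on its spindle with the centre of the red cap within 10 mm to either side (about 6 degrees) of the line from the turning axis to the stylus, on the stylus's side; weight, handle and rack are within 12 mm of where they began (all of step 2 and velocity of joint rotor between -0.05 and 0.05 rad/s and value of joint rotor_lift below 0.002 m and distance of each of weight, handle, rack from where it was at the start of the episode below 0.012 m); the robot touches nothing.
It fails at once if the rotor is lifted more than 5 mm off its spindle (value of joint rotor_lift above 0.005 m).
It fails at once if an arm of the rotor is taken between the fingers (grasp point inside the arm's width, fingertips beside it) (z of the grasp point in the frame of rotor_top between -0.05 and 0.014 m and ((y of the grasp point in the frame of rotor_top between -0.01 and 0.01 m and x of the grasp point in the frame of rotor_top between -0.125 and 0.125 m) or (x of the grasp point in the frame of rotor_top between -0.01 and 0.01 m and y of the grasp point in the frame of rotor_top between -0.125 and 0.125 m))).
It fails at once if the rotor is flicked round faster than 6 rad/s (velocity of joint rotor above 6 rad/s or velocity of joint rotor below -6 rad/s).
It fails at once if the robot presses on the dial indicator (over 2 N) (contact force between any of the fingers, the arm and indicator above 2 N).
It fails at once if the weight, handle or rack is moved over 12 mm (distance of any of weight, handle, rack from where it was at the start of the episode above 0.012 m).
It also fails if it takes over 48 s, if anything falls off the work surface, if the arm or the gripper's body presses on something with over 40 N, if the wrist force passes 120 N, or if a joint passes its speed limit or range.

ROBOT

A 6-joint arm with a two-finger parallel gripper is mounted at the origin on the work surface. World frame = base frame: x ahead of the robot, y to its left, z up, the work surface at z = 0. Lengths are in mm, angles in rad, forces in N, time in s.
With the tool pointing down it reaches from about 300 to 775 mm from the base axis. Payload 14.6 kg.
Tool frame: the origin (TCP) lies between the finger pads; the fingertips stand 11 mm ahead of it and the grasp point (between the pads) lies 8 mm behind it; z points along the fingers, y is the direction in which the jaws open and shut (so a half turn about z gives the same grasp; the last joint's range is limited). The gripper opens to 94 mm and grips with 3 to 60 N. Pads are 16 mm wide; open, the fingers measure 119 mm over their backs; the gripper's body (75 mm by 177 mm) begins 78 mm behind the grasp point.
Start: joints at [-1.227, 0.3, 1.521, -0, 1.321, -0.067], TCP at [219.631, -504.234, 216.446] pointing down, gripper open.
Joint ranges: [-3.03, 3.03], [-0.79, 2.21], [0.23, 2.52], [-1.04, 4.18], [0, 3.07], [-2.55, 2.55]. Speed limits (rad/s): [2.22, 2.22, 2.57, 3.14, 3.14, 3.14].

INTERFACE

Orientations are given as [roll, pitch, yaw] about the fixed x, y, z axes, in that order (R = Rz(yaw) Ry(pitch) Rx(roll)).
In Python, from cell import * gives the robot as it stands.
- The arm moves only by the tool arm_command, never from a script. Its argument "deltas" is a list of rows, each an object with "xyz": the shift along the world's x, y, z in m, a list of three; "turn": the turn, a rotation vector about the world's x, y, z in rad, a list of three. A call has 1 to 12 rows; each row shifts and turns the commanded pose from where the row before left it; what a row does not reach is not made up. A row lasts 1/8 s, in which the tool goes at most 62.5 mm and 10.7 degrees, less where a joint would pass 70% of its speed; a pose out of reach is approached as far as the arm can. A call with a gripper value outside its range is refused whole. "gripper" is the closure, from 0 (fully open) to 1 (shut), set as the call begins (left out, the last holds). The fingers move at their own pace and stop on an object; "force" is the grip in N (left out, the last holds). Time passes only in rows, so rows that do not move let the fingers close. It gives the time, the measured TCP pose, the force and the opening at its end, in the units of the state.
- read_state(): the state, without advancing time (a new reading comes with each control period).
- camera(name): name is "scene" or "top" or "wrist"; returns a dict with "color" (384x512x3 uint8, red, green, blue), "fx", "fy", "cx", "cy" (pixels), "k1" (the pictures are not rectified: a ray, as slopes to the right and down, at radius r is drawn at 1 + k1 r^2 times it, then the intrinsics apply), "rvec" (rotation vector, rad) and "tvec" (3), from world to camera coordinates, as OpenCV has them; the wrist camera has in their place "mount" (4x4, takes a point from camera to tool coordinates, whose origin is the TCP and whose axes are the flange's). Camera axes: x right, y down, z forward; pixel columns grow to the right and rows downward; lengths in mm; the calibration is good to about 2 mm. A picture is of the moment at which its call begins: read the wrist's pose just before it. There is no depth.
- sign_off(): hands the job in, once; it reports no verdict.
The state is a dict: "clock": time; "joints": joint angles; "qd": joint speeds; "effort": joint torques, N m; "eef_pos": TCP position; "eef_rot": TCP orientation; "wrist_force": force on the tool from outside, world axes, zero at the start; "moment": the same for the moment, N m; "finger_gap": finger opening in mm.
Only numpy, scipy, OpenCV 4.12 (cv2) and the standard library are available. Lean on these libraries where they do the work, as an engineer would, in place of code of your own. Each camera call takes 0.05 s, during which the arm holds its last target.

## Working session

There is one attempt and no reset: what is moved stays moved. The work goes in short steps, Python scripts to look and compute and a tool call to move; the robot and the scene stay as the last step left them, time stands still between calls to the robot, and variables do not carry over. Pictures are saved under pics/ and viewed, and the job is handed in when it is done.

Besides the shell and the picture viewer there is one more tool, called as name([rows], argument=value, ...), one row to a line, values as JSON. arm_command: Moves the arm, as the interface text tells. Its arguments: {"type":"object","properties":{"deltas":{"type":"array","items":{"type":"object","properties":{"xyz":{"type":"array","items":{"type":"number"}},"turn":{"type":"array","items":{"type":"number"}}}}},"gripper":{"type":"number"},"force":{"type":"number"}},"required":["deltas"]}

```bash
mkdir -p pics; cat > h.py <<'E'
from cell import *
import numpy as np, cv2
def K(c): return np.array([[c["fx"],0,c["cx"]],[0,c["fy"],c["cy"]],[0,0,1.]])
def D(c): return np.array([c["k1"],0,0,0,0.])
def proj(c,P): return cv2.projectPoints(np.array(P,float).reshape(-1,3),np.array(c["rvec"],float),np.array(c["tvec"],float),K(c),D(c))[0].reshape(-1,2)
def ray(c,uv,z):
    uv=np.array(uv,float).reshape(-1,1,2)
    n=cv2.undistortPoints(uv,K(c),D(c)).reshape(-1,2)
    R=cv2.Rodrigues(np.array(c["rvec"],float))[0];t=np.array(c["tvec"],float).ravel()
    o=-R.T@t; d=np.c_[n,np.ones(len(n))]@R
    return o+d*((z-o[2])/d[:,2])[:,None]
E
python3 - <<'E'
from h import *
for n in("top","scene"):
    c=camera(n);cv2.imwrite(f"pics/{n}0.png",cv2.resize(c["color"][:,:,::-1],(800,600)))
    print({k:v for k,v in c.items() if k!="color"})
print(read_state())
E
```

```text
{'fx': 376.18448657589073, 'fy': 376.18448657589073, 'cx': 251.0593883178091, 'cy': 188.43315215523447, 'k1': -0.0639287426735392, 'rvec': array([ 2.15135163, -2.17161119,  0.16429531]), 'tvec': array([  -2.41617824,  563.6921905 , 1198.58294634])}
{'fx': 406.288104569154, 'fy': 406.288104569154, 'cx': 251.03758806138066, 'cy': 190.03386462322393, 'k1': -0.08888352224240129, 'rvec': array([ 0.94067076,  2.61657002, -0.90924072]), 'tvec': array([ 436.97011158, -206.77368792, 1380.70593433])}
{'clock': 0.1, 'joints': array([-1.22659970e+00,  3.00409969e-01,  1.52150542e+00, -1.60714447e-05,
        1.32069780e+00, -6.66058931e-02]), 'qd': array([ 0.00043182, -0.00126764, -0.00245432, -0.00166598, -0.00120349,
       -0.00109056]), 'effort': array([ 1.86873745e-03, -5.32643616e+01, -3.53283978e+01,  7.09460699e-02,
        2.34522752e-02, -6.15678891e-05]), 'eef_pos': array([ 219.55648317, -504.03797605,  215.95186238]), 'eef_rot': array([-3.14057335e+00, -5.23904164e-05,  4.10806484e-01]), 'wrist_force': array([-0.78637314,  0.10019531,  0.35817547]), 'moment': array([-0.01985379, -0.00149937,  0.01426532]), 'finger_gap': 94.15136589729289}
```

```bash
ls pics
```

```text
scene0.png
top0.png
```

View pics/top0.png

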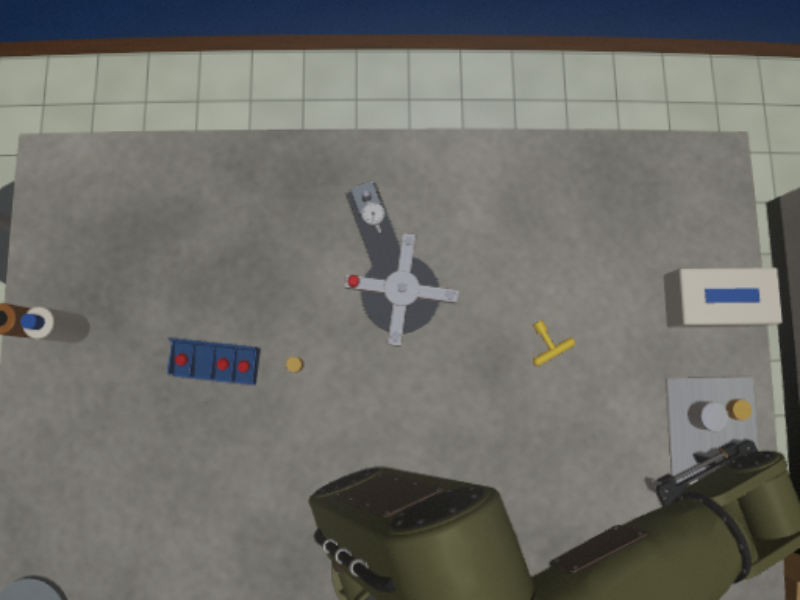

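View pics/scene0.png

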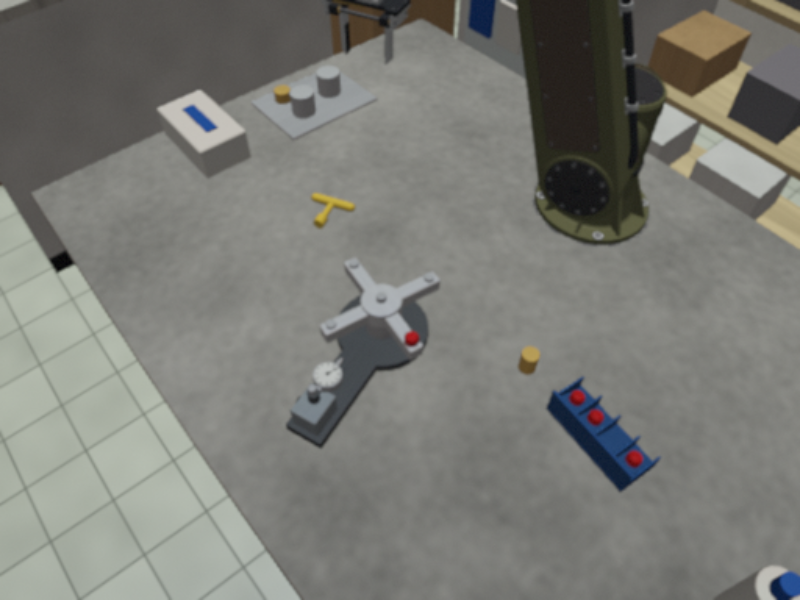

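The top view shows the rotor hub at about (402,288), the red cap at (353,281), the dial at (372,213) and the post at (366,196), all in 800-wide pixels. The handle is at (553,345), the weight at (294,365) and the rack at (214,362). I'll convert these to world positions.

```bash
cat > m.py <<'E'
from h import *
def redcap(c,near,z=104,r=60):
    im=c["color"].astype(int); m=((im[...,0]>110)&(im[...,1]<70)&(im[...,2]<70)).astype(np.uint8)
    n,l,s,ce=cv2.connectedComponentsWithStats(m)
    out=[ce[i] for i in range(1,n) if s[i,4]>8]
    out.sort(key=lambda p:np.hypot(*(p-near)))
    return out
E
python3 - <<'E'
from m import *
c=camera("top")
s=1.5625
print("cap",redcap(c,np.array([353,281])/s)[0]*s, ray(c,redcap(c,np.array([353,281])/s)[0],106))
for n,p,z in [("hub",(402,288),110),("dial",(372,213),90),("post",(366,196),104),("stubs",(408,239),100),("",(450,296),100),("",(396,341),100),("wt",(294,365),45),("handle",(553,350),24),("rack",(214,362),62)]:
    print(n,ray(c,np.array(p)/s,z).round(1))
d=camera("scene")
q=redcap(d,np.array([412,338])/s)[0];print("scene cap",q*s,ray(d,q,104));print("hub",ray(d,np.array([381,297])/s,110),"post",ray(d,np.array([313,392])/s,104),"dial",ray(d,np.array([327,374])/s,90))
im=c["color"][100:240,210:310,::-1];cv2.imwrite("pics/z0.png",cv2.resize(im,None,fx=4.2,fy=4.2,interpolation=cv2.INTER_CUBIC))
E
```

```text
cap [352.68429487 279.92788462] [[584.25660186  72.15960281 106.        ]]
hub [[566.7 -25.7 110. ]]
dial [[725.6  33.2  90. ]]
post [[757.4  45.  104. ]]
stubs [[668.2 -39.5 100. ]]
 [[ 551.2 -121.9  100. ]]
 [[462.4 -12.8 100. ]]
wt [[417.9 196.1  45. ]]
handle [[ 443.7 -347.7   24. ]]
rack [[424.8 356.6  62. ]]
scene cap [411.66888298 336.56914894] [[582.90035487  71.75183265 104.        ]]
hub [[572.7557889  -20.68041687 110.        ]] post [[767.22748115  53.73463244 104.        ]] dial [[727.51051681  33.58031335  90.        ]]
```

View pics/z0.png

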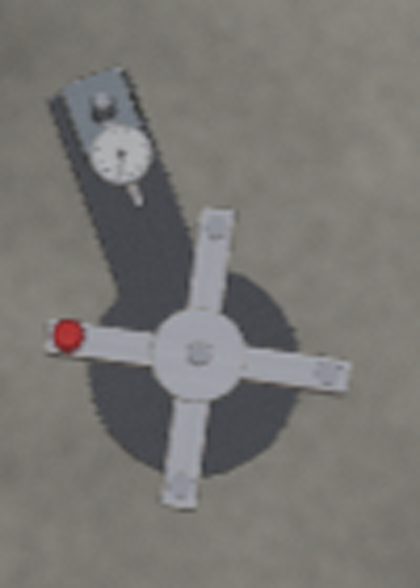

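Positions check out:
- **Axis:** about (566.5, -25.5). The dial comes out 169 mm away (167 given) and the cap 99 mm away (98 given).
- **Directions:** the indicator lies at about 20.2° and the red arm at about 79.7°, so the rotor must turn about 59.5° clockwise.
- **Plan:** push the arm pointing at the robot (169.7°) from its −y side, turning the tool with the rotor.

I'll close the fingers and approach at height first.

arm_command([
  {"xyz": [0.011, 0.019, 0], "turn": [0, 0, 0.04]},
  {"xyz": [0.022, 0.038, 0], "turn": [0, 0, 0.08]},
  {"xyz": [0.022, 0.038, 0], "turn": [0, 0, 0.08]},
  {"xyz": [0.022, 0.038, 0], "turn": [0, 0, 0.08]},
  {"xyz": [0.022, 0.038, 0], "turn": [0, 0, 0.08]},
  {"xyz": [0.022, 0.038, 0], "turn": [0, 0, 0.08]},
  {"xyz": [0.022, 0.038, 0], "turn": [0, 0, 0.08]},
  {"xyz": [0.022, 0.038, 0], "turn": [0, 0, 0.09]},
  {"xyz": [0.022, 0.038, 0], "turn": [0, 0, 0.09]},
  {"xyz": [0.022, 0.038, 0], "turn": [0, 0, 0.09]},
  {"xyz": [0.022, 0.038, 0], "turn": [0, 0, 0.09]},
  {"xyz": [0.022, 0.038, 0], "turn": [0, 0, 0.09]},
], gripper=1, force=20)

```text
clock: 1.7
eef_pos: [472.7, -64.8, 216.6]
eef_rot: [3.141, -0.0, 1.386]
wrist_force: [-0.2, -0.5, 0.1]
finger_gap: 0.6
```

arm_command([
  {"xyz": [0.009, 0.02, 0], "turn": [0, 0, 0]},
  {"xyz": [0, 0, 0], "turn": [0, 0, 0]},
  {"xyz": [0, 0, 0], "turn": [0, 0, 0]},
])

```text
clock: 2.08
eef_pos: [481.1, -47.3, 216.5]
eef_rot: [-3.142, 0.0, 1.381]
wrist_force: [-0.3, 0.2, 1.1]
finger_gap: 0.3
```

```bash
python3 - <<'E'
from m import *
s=read_state();print(s["clock"],s["eef_pos"],s["eef_rot"],s["joints"],s["finger_gap"],s["wrist_force"])
c=camera("scene");cv2.imwrite("pics/s1.png",cv2.resize(c["color"][:,:,::-1],(800,600)))
print(proj(c,[s["eef_pos"]])*1.5625)
c=camera("wrist");cv2.imwrite("pics/w1.png",cv2.resize(c["color"][:,:,::-1],(800,600)))
E
```

```text
2.075 [481.10571266 -47.33949148 216.4699707 ] [-3.14157496e+00  1.02162164e-04  1.38145175e+00] [-1.73808319e-01  1.51116773e-01  1.70322655e+00 -1.06111567e-04
  1.28726860e+00  1.55659463e-02] 0.25599144741225516 [-0.25657789  0.16543525  1.07334624]
[[412.90660107 219.45059099]]
```

View pics/w1.png

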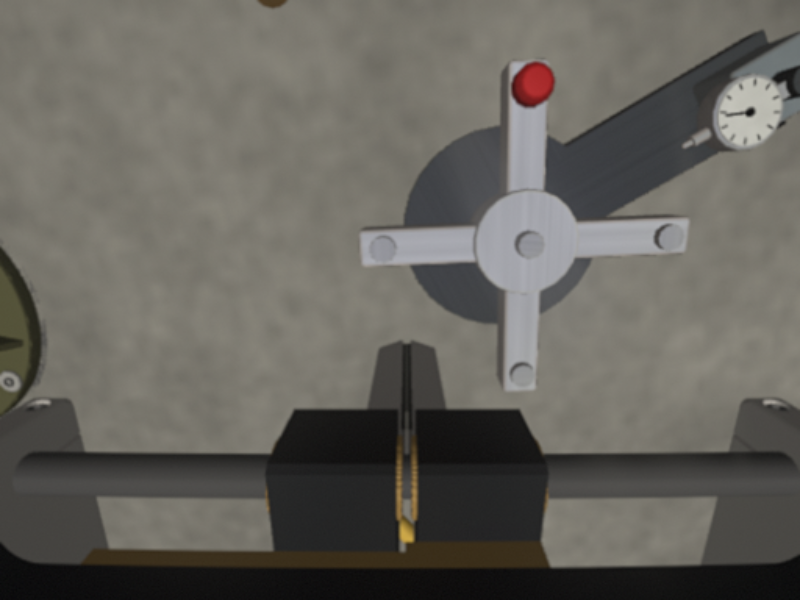

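View pics/s1.png

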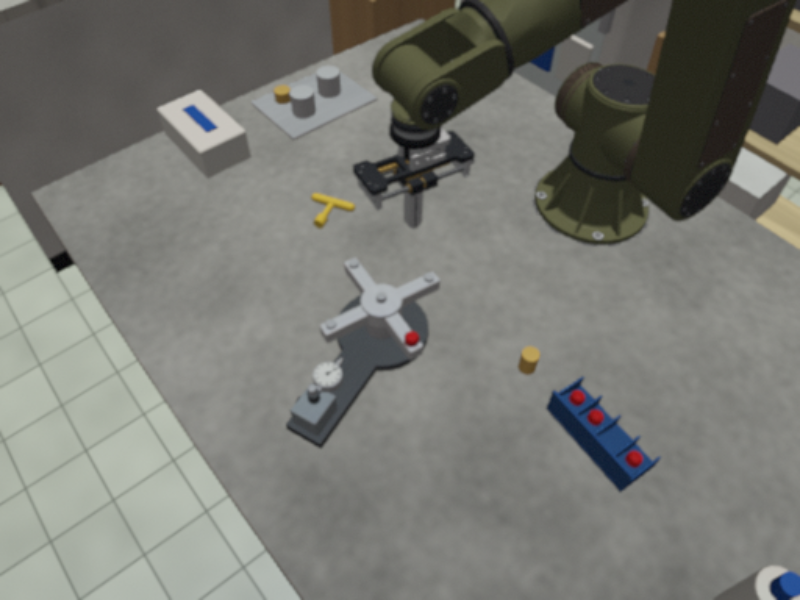

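The wrist view shows the closed fingertip at (407,345), clear of the arm it will push (stub at (522,374)) and inside the empty quadrant. I'll check the axis and angles against this picture too.

```bash
cat >> m.py <<'E'
from scipy.spatial.transform import Rotation as Ro
def wray(c,s,uv,z):
    n=cv2.undistortPoints(np.array(uv,float).reshape(-1,1,2),K(c),D(c)).reshape(-1,2)
    M=np.array(c["mount"]);R=Ro.from_euler("xyz",s["eef_rot"]).as_matrix()
    d=np.c_[n,np.ones(len(n))]@M[:3,:3].T@R.T; o=R@M[:3,3]+s["eef_pos"]
    return o+d*((np.array(z)-o[2])/d[:,2])[:,None]
E
python3 - <<'E'
from m import *
s=read_state();c=camera("wrist")
P=wray(c,s,np.array([[530,243],[534,82],[750,111],[383,249],[669,236],[522,375]])/1.5625,[110,108,90,100,100,100])
print(P.round(1))
a=P[0];
for p in P[1:]: d=p-a;print(np.hypot(d[0],d[1]).round(1),np.degrees(np.arctan2(d[1],d[0])).round(1))
E
```

```text
[[ 567.9  -22.9  110. ]
 [ 582.2   72.6  108. ]
 [ 726.3   32.6   90. ]
 [ 472.2  -10.   100. ]
 [ 664.1  -37.8  100. ]
 [ 553.7 -120.6  100. ]]
96.5 81.5
167.8 19.3
96.6 172.3
97.4 -8.8
98.8 -98.3
```

arm_command([
  {"xyz": [0, 0, -0.016]},
  {"xyz": [0, 0, -0.02]},
  {"xyz": [0, 0, -0.02]},
  {"xyz": [0, 0, -0.02]},
  {"xyz": [0, 0, -0.02]},
  {"xyz": [0, 0, -0.02]},
  {"xyz": [0, 0, -0.02]},
  {"xyz": [0, 0, 0]},
])

```text
validation failed for argument at $.de...
```

The wrist view agrees: axis about (567.5, -24.5), arm at about 171.5°, indicator at about 20°. The move was refused because the rows had no turn, so I'll send it again with turns included.

arm_command([
  {"xyz": [0, 0, -0.016], "turn": [0, 0, 0]},
  {"xyz": [0, 0, -0.02], "turn": [0, 0, 0]},
  {"xyz": [0, 0, -0.02], "turn": [0, 0, 0]},
  {"xyz": [0, 0, -0.02], "turn": [0, 0, 0]},
  {"xyz": [0, 0, -0.02], "turn": [0, 0, 0]},
  {"xyz": [0, 0, -0.02], "turn": [0, 0, 0]},
  {"xyz": [0, 0, -0.02], "turn": [0, 0, 0]},
  {"xyz": [0, 0, 0], "turn": [0, 0, 0]},
])

```text
clock: 3.22
eef_pos: [480.4, -47.3, 78.6]
eef_rot: [-3.138, 0.0, 1.38]
wrist_force: [0.3, 0.2, -0.0]
finger_gap: 0.4
```

```bash
cat > plan.py <<'E'
import numpy as np,sys,math
# tool rides at radius r along pushed arm, offset o ccw; arm angle a
ax=np.array([567.5,-24.5])
def P(a,r,o):
    a=math.radians(a);u=np.array([math.cos(a),math.sin(a)]);n=np.array([-u[1],u[0]]);return ax+r*u+o*n
a0,a1,n,off=map(float,sys.argv[1:5]);x=np.array([float(sys.argv[5]),float(sys.argv[6])])
for a in np.linspace(a0,a1,int(n)+1):
    p=P(a,80,off);print(a.round(2),p.round(1),(p-x).round(1));x=p
E
python3 plan.py 171.5 171.5 1 21 481 -47; python3 plan.py 171.5 116.5 11 21 485 -34
```

```text
171.5 [485.3 -33.4] [ 4.3 13.6]
171.5 [485.3 -33.4] [0. 0.]
171.5 [485.3 -33.4] [0.3 0.6]
166.5 [484.8 -26.2] [-0.5  7.2]
161.5 [485. -19.] [0.2 7.2]
156.5 [485.8 -11.9] [0.8 7.2]
151.5 [487.2  -4.8] [1.4 7.1]
146.5 [489.2   2.1] [2.  6.9]
141.5 [491.8   8.9] [2.6 6.7]
136.5 [495.   15.3] [3.2 6.5]
131.5 [498.8  21.5] [3.7 6.2]
126.5 [503.   27.3] [4.3 5.8]
121.5 [507.8  32.7] [4.8 5.4]
116.5 [513.   37.7] [5.2 5. ]
```

arm_command([
  {"xyz": [0.002, 0.004, 0.002], "turn": [0, 0, 0.04]},
  {"xyz": [0.001, 0.003, 0], "turn": [0, 0, 0]},
  {"xyz": [0.001, 0.002, 0], "turn": [0, 0, 0]},
  {"xyz": [0, 0.002, 0], "turn": [0, 0, 0]},
  {"xyz": [0, 0.002, 0], "turn": [0, 0, 0]},
  {"xyz": [0, 0.002, 0], "turn": [0, 0, 0]},
])

```text
clock: 3.98
eef_pos: [485.6, -32.4, 82.5]
eef_rot: [3.141, 0.0, 1.421]
wrist_force: [0.3, -4.1, 0.3]
finger_gap: 0.3
```

```bash
python3 - <<'E'
from m import *
s=read_state();print(s["clock"],s["eef_pos"],s["wrist_force"],s["moment"])
c=camera("wrist");cv2.imwrite("pics/w2.png",cv2.resize(c["color"][:,:,::-1],(800,600)))
E
```

```text
3.975 [485.63564681 -32.39404955  82.50302221] [ 0.29118804 -4.08103249  0.34118828] [-0.74578498 -0.01758748 -0.07059519]
```

View pics/w2.png

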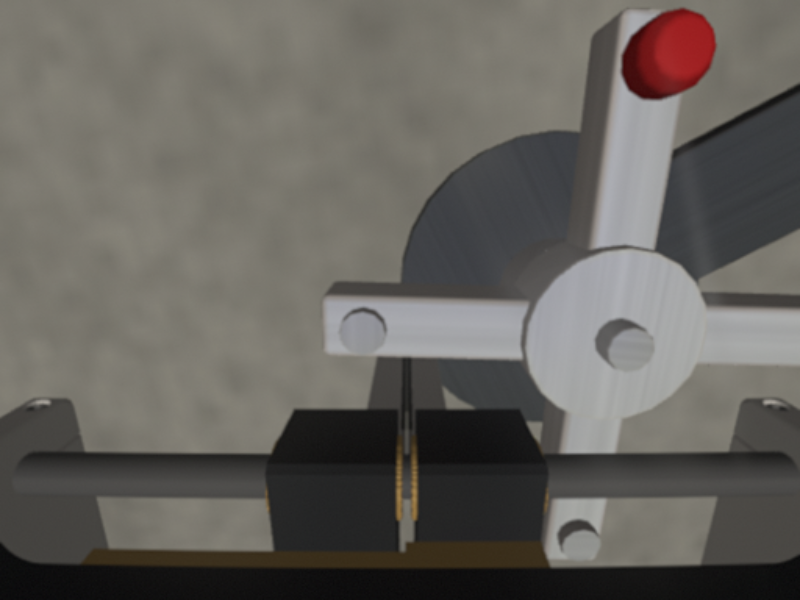

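The picture shows the fingertip against the arm's side at (407,360), with 4.1 N on the wrist, which matches the stated friction. Now I'll push round by about 55° at 5° per row.

arm_command([
  {"xyz": [-0.0002, 0.004, 0], "turn": [0, 0, -0.044]},
  {"xyz": [-0.0003, 0.0055, 0], "turn": [0, 0, -0.066]},
  {"xyz": [0.0002, 0.0072, 0], "turn": [0, 0, -0.087]},
  {"xyz": [0.0008, 0.0072, 0], "turn": [0, 0, -0.087]},
  {"xyz": [0.0014, 0.0071, 0], "turn": [0, 0, -0.087]},
  {"xyz": [0.002, 0.0069, 0], "turn": [0, 0, -0.087]},
  {"xyz": [0.0026, 0.0067, 0], "turn": [0, 0, -0.087]},
  {"xyz": [0.0032, 0.0065, 0], "turn": [0, 0, -0.087]},
  {"xyz": [0.0037, 0.0062, 0], "turn": [0, 0, -0.087]},
  {"xyz": [0.0043, 0.0058, 0], "turn": [0, 0, -0.087]},
  {"xyz": [0.0048, 0.0054, 0], "turn": [0, 0, -0.087]},
  {"xyz": [0, 0, 0], "turn": [0, 0, 0]},
])

```text
clock: 5.52
eef_pos: [508.0, 36.5, 82.3]
eef_rot: [-3.141, 0.0, 0.529]
wrist_force: [-0.1, 0.6, 1.5]
finger_gap: 0.6
```

```bash
python3 - <<'E'
from m import *
s=read_state();print(s["clock"],s["eef_pos"],s["eef_rot"],s["wrist_force"])
c=camera("wrist");cv2.imwrite("pics/w3.png",cv2.resize(c["color"][:,:,::-1],(800,600)))
c=camera("top");cv2.imwrite("pics/z3.png",cv2.resize(c["color"][100:240,210:310,::-1],None,fx=4.2,fy=4.2,interpolation=cv2.INTER_CUBIC))
c=camera("scene");q=redcap(c,[235,230]);print([(p*1.5625).round(1) for p in q[:2]],ray(c,q[0],104))
cv2.imwrite("pics/s3.png",cv2.resize(c["color"][120:300,150:390,::-1],(800,600)))
E
```

```text
5.525 [508.03102823  36.47603476  82.27268233] [-3.14122720e+00  3.80295347e-04  5.28644101e-01] [-0.14010582  0.58883871  1.52505873]
[array([357.5, 341.3]), array([577.1, 395.7])] [[656.81205057  22.57270655 104.        ]]
```

View pics/w3.png

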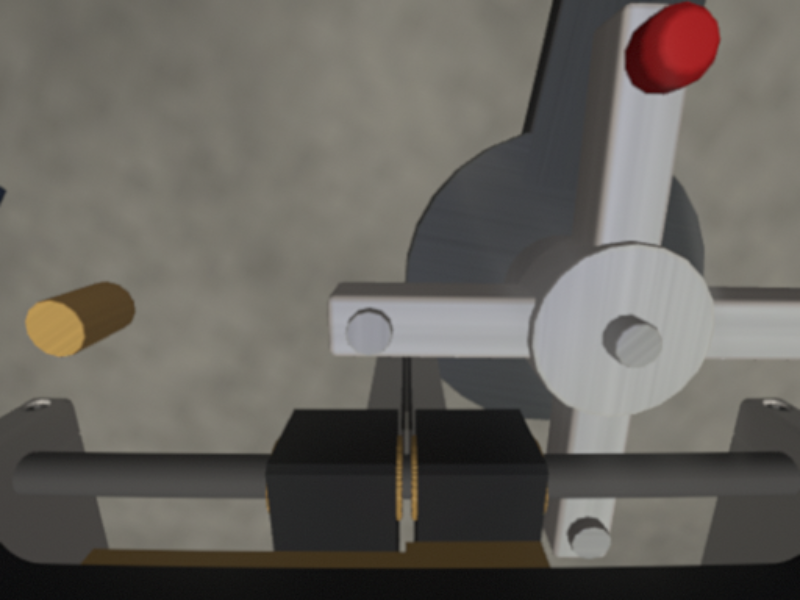

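View pics/z3.png

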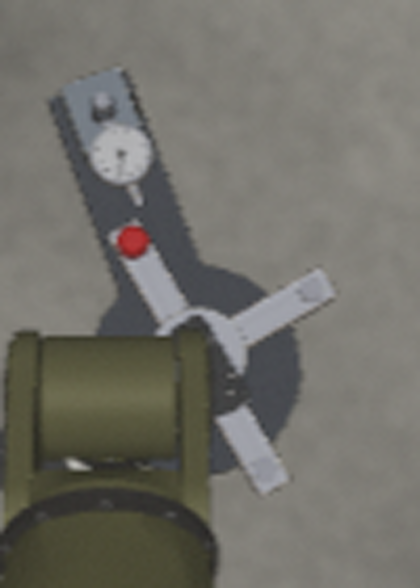

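View pics/s3.png

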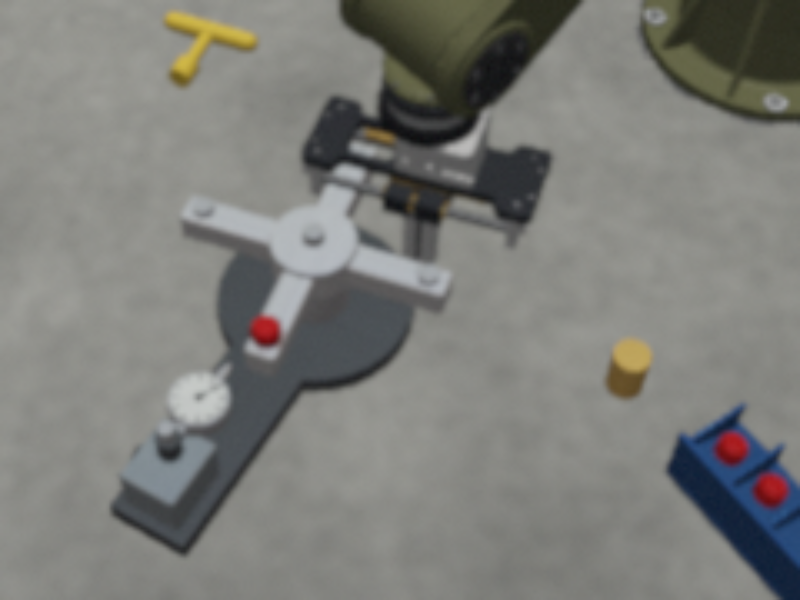

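The arm has followed: the red cap now lies a bit short of the stylus line, and weight, rack and handle have not moved. I'll work out the remaining angle.

```bash
python3 - <<'E'
from m import *
ax=np.array([567.5,-24.5])
f=lambda p:(np.hypot(*(p[:2]-ax)).round(1),np.degrees(np.arctan2(*(p[:2]-ax)[::-1])).round(2))
c=camera("top");q=redcap(c,np.array([210+132/4.2,100+241/4.2]));P=ray(c,q[0],106)[0];print("topcap",P,f(P))
g=lambda u,v,z:ray(c,[210+(u+.5)/4.2-.5,100+(v+.5)/4.2-.5],z)[0]
for u,v,z in [(121,154,90),(104,103,104),(138,198,80),(134,188,80)]:print(g(u,v,z),f(g(u,v,z)))
d=camera("scene")
for u,v,z in [(199,398,90),(313,236,110),(170,427,104),(428,274,100),(204,208,100),(228,369,80)]:
    p=ray(d,[150+(u+.5)*.3-.5,120+(v+.5)*.3-.5],z)[0];print("scene",p,f(p))
E
python3 plan.py 116.5 109.5 2 21 508 36.5
```

```text
topcap [654.09216529  23.02515216 106.        ] (np.float64(98.8), np.float64(28.76))
[725.66790673  32.0605914   90.        ] (np.float64(168.0), np.float64(19.68))
[761.71408555  44.54012986 104.        ] (np.float64(206.1), np.float64(19.57))
[693.60372852  19.35601111  80.        ] (np.float64(133.5), np.float64(19.18))
[701.49623289  22.36865185  80.        ] (np.float64(142.0), np.float64(19.28))
scene [726.84640595  32.96069132  90.        ] (np.float64(169.4), np.float64(19.83))
scene [574.13408961 -20.1972509  110.        ] (np.float64(7.9), np.float64(32.97))
scene [761.61093353  47.14960499 104.        ] (np.float64(206.9), np.float64(20.26))
scene [523.3912958   61.29287989 100.        ] (np.float64(96.5), np.float64(117.21))
scene [ 619.99085217 -106.4826919   100.        ] (np.float64(97.3), np.float64(-57.37))
scene [691.47877459  20.60050757  80.        ] (np.float64(131.9), np.float64(19.99))
116.5 [513.   37.7] [5.  1.2]
113.0 [516.9  40.9] [3.9 3.2]
109.5 [521.   43.9] [4.1 3. ]
```

The cap is at about 28.8° and the indicator at about 19.6° (the top view and scene view agree), so roughly 9° remains.

arm_command([
  {"xyz": [0.0022, 0.0024, 0], "turn": [0, 0, -0.035]},
  {"xyz": [0.0025, 0.0023, 0], "turn": [0, 0, -0.04]},
  {"xyz": [0.0026, 0.0021, 0], "turn": [0, 0, -0.04]},
  {"xyz": [0.0022, 0.0015, 0], "turn": [0, 0, -0.035]},
  {"xyz": [0, 0, 0], "turn": [0, 0, 0]},
  {"xyz": [0, 0, 0], "turn": [0, 0, 0]},
])

```text
clock: 6.52
eef_pos: [517.4, 44.5, 82.4]
eef_rot: [-3.141, 0.0, 0.379]
wrist_force: [-1.6, -1.0, 0.6]
finger_gap: 0.4
```

```bash
cat > chk.py <<'E'
from m import *
import sys
ax=np.array([567.5,-24.5])
f=lambda p:(p[:2].round(1),np.hypot(*(p[:2]-ax)).round(1),np.degrees(np.arctan2(*(p[:2]-ax)[::-1])).round(2))
s=read_state();print(s["clock"],s["eef_pos"],s["eef_rot"],s["wrist_force"])
c=camera("top");P=ray(c,redcap(c,np.array([240,157]))[0],106)[0];print("top",f(P))
cv2.imwrite(f"pics/z{sys.argv[1]}.png",cv2.resize(c["color"][100:240,210:310,::-1],None,fx=4.2,fy=4.2,interpolation=cv2.INTER_CUBIC))
d=camera("scene");P=ray(d,redcap(d,np.array([229,218]))[0],104)[0];print("scene",f(P))
cv2.imwrite(f"pics/s{sys.argv[1]}.png",cv2.resize(d["color"][:,:,::-1],(800,600)))
E
python3 chk.py 4
```

```text
6.525 [517.42471429  44.45879095  82.38627411] [-3.14148716e+00  3.25198219e-04  3.78832053e-01] [-1.56260622 -1.02699935  0.64726615]
top (array([660.1,  11.6]), np.float64(99.4), np.float64(21.28))
scene (array([662.4,  10. ]), np.float64(101.0), np.float64(19.95))
```

View pics/z4.png

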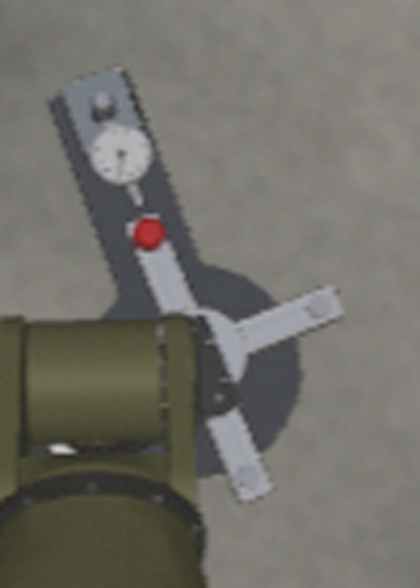

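About 1° is left. One small nudge, then I'll back straight off and lift clear.

arm_command([
  {"xyz": [0.0008, 0.0004, 0], "turn": [0, 0, -0.01]},
  {"xyz": [0.0008, 0.0004, 0], "turn": [0, 0, -0.01]},
  {"xyz": [0, 0, 0], "turn": [0, 0, 0]},
  {"xyz": [0, 0, 0], "turn": [0, 0, 0]},
])

```text
clock: 7.12
eef_pos: [519.2, 45.5, 82.4]
eef_rot: [-3.141, 0.0, 0.358]
wrist_force: [-4.6, 1.4, 1.2]
finger_gap: 0.3
```

arm_command([
  {"xyz": [-0.005, -0.002, 0], "turn": [0, 0, 0]},
  {"xyz": [-0.007, -0.0025, 0], "turn": [0, 0, 0]},
  {"xyz": [-0.007, -0.0025, 0], "turn": [0, 0, 0]},
  {"xyz": [0, 0, 0], "turn": [0, 0, 0]},
  {"xyz": [0, 0, 0.02], "turn": [0, 0, 0]},
  {"xyz": [0, 0, 0.03], "turn": [0, 0, 0]},
  {"xyz": [0, 0, 0.03], "turn": [0, 0, 0]},
  {"xyz": [-0.02, 0, 0.03], "turn": [0, 0, 0]},
  {"xyz": [-0.03, 0, 0.03], "turn": [0, 0, 0]},
  {"xyz": [-0.03, 0, 0.02], "turn": [0, 0, 0]},
  {"xyz": [-0.02, 0, 0], "turn": [0, 0, 0]},
  {"xyz": [0, 0, 0], "turn": [0, 0, 0]},
])

```text
clock: 8.62
eef_pos: [399.9, 38.4, 243.0]
eef_rot: [3.141, -0.001, 0.358]
wrist_force: [0.2, -0.3, 0.1]
finger_gap: 0.0
```

```bash
python3 chk.py 5
```

```text
8.625 [399.92235107  38.39016684 242.9828304 ] [ 3.14105620e+00 -1.43314901e-03  3.57860118e-01] [ 0.15754829 -0.32816201  0.12753974]
top (array([661.2,   9.2]), np.float64(99.6), np.float64(19.75))
scene (array([662.7,   7.3]), np.float64(100.4), np.float64(18.49))
```

View pics/z5.png

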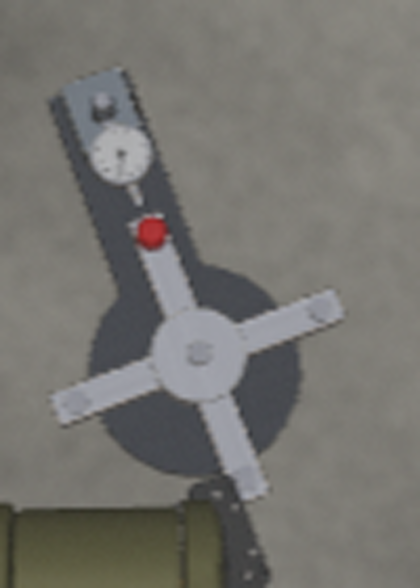

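View pics/s5.png

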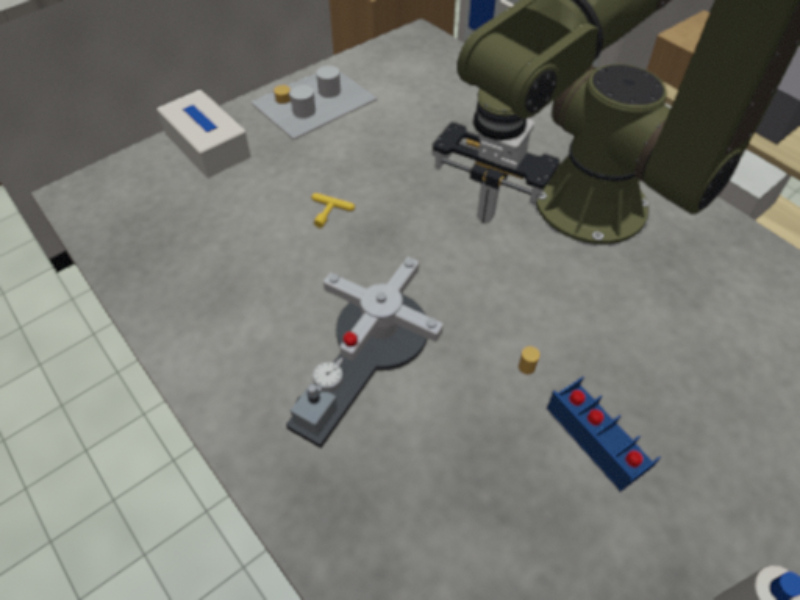

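The red arm is at 19.7° in the top view and 18.5° in the scene view, against about 19.7° for the indicator, so it is off by 2 mm at most. The gripper is clear and the loose objects sit where they were, so I'm handing in.

```bash
python3 -c "
from cell import *
print(sign_off())"
```

```text
the job is handed in; nothing more can be done
None
```

I pushed the rotor about 61° clockwise until its red-capped arm pointed at the stylus, then backed off, lifted clear and handed the job in at about 8.7 s. The fingers stayed shut, and the fingertip pushed on the side of the arm facing the robot at up to about 0.7 rad/s.

**Last checks:**
- **Alignment:** the red arm measured 19.75° in the top view and 18.5° in the scene view, against about 19.7° for the indicator. The two cameras disagree by about 1.3°, or about 2 mm at the cap, which is well inside the 10 mm allowed.
- **Forces:** wrist force read at most about 5 N at the end of each pushing move and about 0 after retreating. The fingers did not go near the indicator.
- **Loose objects:** the weight, handle and rack look unmoved in the scene view. I judged that by eye and did not measure it.
- **Rotor lift:** I did not measure this directly. The pictures show the rotor sitting normally on its spindle.

One move was refused because its rows had no turn values. Nothing moved, and I sent it again with them included.

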